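# Nest a light sensor for calibration on the greenhouse bench

## Robot

A 6-joint arm with a two-finger parallel gripper is mounted at the origin on the work surface. World frame = base frame: x ahead of the robot, y to its left, z up, the work surface at z = 0. Lengths are in m, angles in rad, forces in N, time in s.
With the tool pointing down it reaches from about 0.375 to 0.9 m from the base axis. Payload 3.1 kg.
Tool frame: the origin (TCP) lies at the very end of the fingers, on their centre line; the grasp point (between the pads) lies 19 mm behind it; x points along the fingers, y is the direction in which the jaws open and shut, and the axes are right-handed (so a half turn about x gives the same grasp; the last joint's range is limited). The gripper opens to 87 mm and grips with 3 to 60 N. Pads are 19 mm wide; open, the fingers measure 117 mm over their backs; the gripper's body (75 mm by 190 mm) begins 51 mm behind the grasp point.
Start: joints at [0.982, 0.527, 1.433, -0, 1.181, -0.178], TCP at [0.25, 0.573, 0.223] pointing down, gripper open.
Joint ranges: [-3.08, 3.08], [-0.75, 2.2], [0.22, 2.44], [-1.43, 4.57], [0, 2.65], [-2.85, 2.85]. Speed limits (rad/s): [2.79, 2.79, 3.14, 3.14, 3.14, 3.14].

## Interface

Orientations are given as a unit quaternion [x, y, z, w].
In Python, from rig import robot gives the robot as it stands.
- The arm moves only by the tool carry_out, never from a script. Its argument "commands" is a list that holds one entry, the list of rows, each a list of 5 numbers: the opening, from 0 (shut) to 1 (fully open), then the shift along the tool's x, y, z in mm, then the turn about the tool's x in degrees. In form: [[[hand, x, y, z, twist], ...]]. A call has 1 to 8 rows; each row shifts and turns the pose as measured when the row begins, along the tool's axes as they then stand; what a row does not reach is not made up. A row lasts 1/12 s, in which the tool goes at most 41.7 mm and 7.16 degrees, less where a joint would pass 70% of its speed; a pose out of reach is approached as far as the arm can. A call with a gripper value outside its range is refused whole. The fingers move at their own pace and stop on an object; "force" is the grip in N (left out, the last holds). Time passes only in rows, so rows that do not move let the fingers close. It gives the time, the measured TCP pose, the force and the opening at its end, in the units of the state.
- robot.get_obs(): the state, without advancing time (a new reading comes with each control period).
- robot.camera(name): name is "side" or "top" or "wrist"; returns the picture (420x560x3 uint8, red, green, blue); there is no depth.
- robot.camera_model(name): a dict with "fx", "fy", "cx", "cy" (pixels), "R" (3x3) and "t" (3): a world point X has camera coordinates R X + t. Camera axes: x right, y down, z forward; pixel columns grow to the right and rows downward; lengths in m; the calibration is good to about 2 mm. A picture is of the moment at which its call begins: read the wrist's pose just before it. camera_model takes no time and is no camera call; for the wrist camera it gives the pose at the moment of the call.
- robot.hand_in(): hands the job in, once; it reports no verdict.
The state is a dict: "time": time; "q": joint angles; "joint_velocities": joint speeds; "joint_torque": joint torques, N m; "position": TCP position; "tool_rot": TCP orientation; "ft_force": force on the tool from outside, world axes, zero at the start; "moment": the same for the moment, N m; "grip_width": finger opening in m.
Only numpy, scipy, OpenCV 4.12 (cv2) and the standard library are available. Lean on these libraries where they do the work, as an engineer would, in place of code of your own. Each camera call takes 0.05 s, during which the arm holds its last target. There are 200 camera calls.

## Task

Load the round light sensor into the calibration nest: stand it on the nest's plate in the open space between the clamp and the two stops, clear of the stops, then nudge it gently along the plate until it presses on both ball-nosed stops at once and keep up that light push for a second. Then slide the clamp forward by its upright tab until its sprung nose presses firmly on the sensor, so that the sensor is left upright, held at three points. Treat the sensor gently throughout (set down softly, never pressed on the stops or the nose with more than about 10 N) and leave the other things on the bench alone.

Things in the scene. Friction and masses are not known exactly. Their poses are not given: they have to be found in the camera images.
- sensor_mid (a point): Light sensor to be loaded: an upright plain cylinder of polished metal, 50 mm in diameter, 40 mm tall, with a shallow white diffuser disc (30 mm wide, 5 mm high) on its top; 0.2 to 0.3 kg; stands loose on the bench to one side of the nest. This point is its centre, 20 mm above its underside; z is up.
- nest_floor (a point): Calibration nest: aluminium base plate fixed to the bench, 12 mm thick, 110 mm wide (y), from 130 mm behind this point (-x) to 115 mm beyond it. The point lies on the plate's top face; x points along the centre line from clamp to stops, z up. Flat and clear between the clamp's nose and the stops; the sensor slides on it with about 0.5 N. Set the sensor down with its centre about 10 to 15 mm ahead (+x) of it.
- nest_seat (a point): Nominal centre of the nested sensor: 45 mm ahead of nest_floor, 20 mm above the plate, same axes. The true seat is off by up to 12 mm in x and 4 mm in y, NOT measured: the dark fence bar beyond it (96 mm wide, top 38 mm above the bench) can be re-set in slots. On it sit two rigid ball-nosed stops (12 mm balls, 16 mm above the plate, 20 mm ahead of and 24 mm left and right of the true seat). Feel for them.
- clamp (a joint): Slide of the clamp along +x of the nest, m: 0 fully back, 0.108 fully forward; starts at 0 to 0.01. It rubs with a steady 6 N and stays where it is left.
- clamp_tab (a point): Upright steel tab to push or pinch the clamp by: 8 mm thick (x), 34 mm wide (y). The point lies on its mid-plane, 58 mm above the bench; the tab stands on the clamp's block (44 mm wide, from 10 mm behind to 24 mm ahead of the tab's mid-plane, top 40 mm above the bench) and reaches 73 mm above the bench. Axes as the nest's; it moves with the clamp.
- clamp_nose (a point): Foremost point of the clamp's sprung nose when not pressed in: a 12 mm steel ball on a plunger, 45 mm ahead of the tab's mid-plane, 16 mm above the plate; the point moves with the clamp. The nose gives 1.2 N per mm and bottoms after 8 mm. Pressed in 2 to 4 mm (8.5 to 11 N of push on the tab, rubbing included) it holds the sensor well; beyond 6 N on the nose the clamp slips back when let go.

How it is judged:
By the outcome, as a careful person would: the job done as asked, in the order asked, and still so for the second after the job is handed in, with the robot touching nothing.
It also fails if it takes over 72 s, if anything falls off the work surface, if the arm or the gripper's body presses on something with over 40 N, if the wrist force passes 120 N, or if a joint passes its speed limit or range.

## Working session

There is one attempt and no reset: what is moved stays moved. The work goes in short steps, Python scripts to look and compute and a tool call to move; the robot and the scene stay as the last step left them, time stands still between calls to the robot, and variables do not carry over. Pictures are saved under pics/ and viewed, on a budget of 10 in all, crops included, one or two more only if the job needs it, and the job is handed in when it is done.

Besides the shell and the picture viewer there is one more tool, called after "Call:" as a command line: name --argument value ..., lists and objects as JSON in quotes. carry_out: Moves the arm, as the interface text tells. Its arguments: {"type":"object","properties":{"commands":{"type":"array"},"force":{"type":"number"}},"required":["commands"]}

```bash
mkdir -p pics; ls
python3 - <<'E'
from rig import robot
import cv2,numpy as np
o=robot.get_obs();print(o)
for n in("top","side"):
    m=robot.camera_model(n);print(n,m)
    cv2.imwrite(f"pics/{n}0.png",robot.camera(n)[:,:,::-1])
E
```

```text
pics
{'time': 0.0, 'q': array([ 9.81494585e-01,  5.28452961e-01,  1.43385174e+00,  4.73642306e-06,
        1.18141693e+00, -1.78500184e-01]), 'joint_velocities': array([-0.00072364, -0.00055903, -0.0004128 , -0.00160875,  0.00099085,
       -0.00051576]), 'joint_torque': array([-1.38964402e-03, -4.40049469e+01, -1.76588380e+01,  6.31736079e-02,
        5.82755136e-02, -1.60898462e-04]), 'position': array([0.24916038, 0.57241209, 0.22159584]), 'tool_rot': array([ 0.14352437,  0.69252575, -0.14491905,  0.69195904]), 'ft_force': array([ 0.69373951, -0.13998255,  0.50481277]), 'moment': array([0.04691505, 0.01556013, 0.0144704 ]), 'grip_width': 0.08711083765247872}
top {'fx': 438.00932526697386, 'fy': 438.00932526697386, 'cx': 283.73279521164096, 'cy': 206.93831808295576, 'R': array([[-0.01843834, -0.99933533, -0.03144715],
       [-0.9982635 ,  0.0201603 , -0.05534932],
       [ 0.05594652,  0.030372  , -0.99797171]]), 't': array([0.03083815, 0.56246177, 1.03217156])}
side {'fx': 383.8781961861558, 'fy': 383.8781961861558, 'cx': 285.2019757257562, 'cy': 209.6855612531013, 'R': array([[-0.85117642, -0.52487312, -0.00262988],
       [-0.36543   ,  0.59619243, -0.71485348],
       [ 0.37677529, -0.60750539, -0.69926932]]), 't': array([0.46007411, 0.25029437, 0.58206876])}
```

View pics/top0.png

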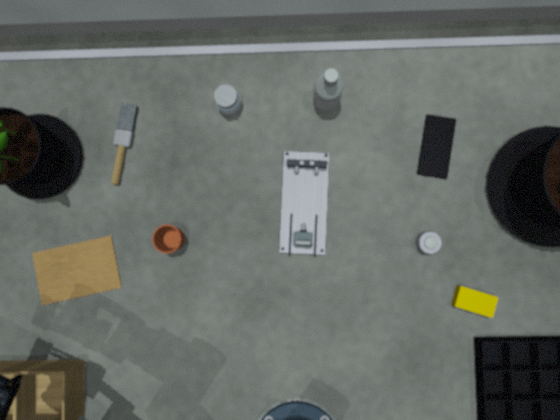

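View pics/side0.png

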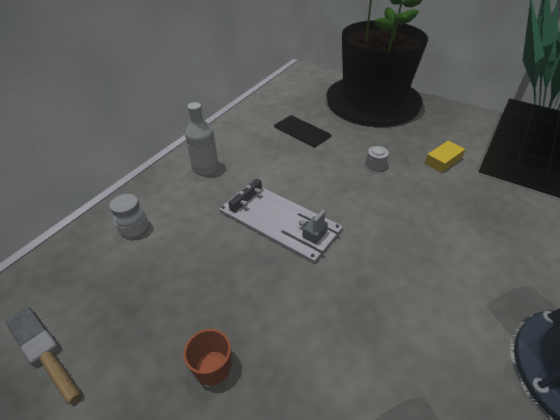

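The top view shows the nest plate at columns 280–329, rows 151–255, with the fence and two stops near row 164 and the clamp near (303,237). The sensor is at (430,242). The side view agrees: nest near (280,220), sensor at (377,158).

```bash
cat > h.py <<'E'
from rig import robot
import cv2,numpy as np
def ray(m,px,z):
    "pixel -> world point on plane z"
    R,t=np.array(m["R"]),np.array(m["t"]); d=R.T@np.array([(px[0]-m["cx"])/m["fx"],(px[1]-m["cy"])/m["fy"],1]); c=-R.T@t
    return c+d*(z-c[2])/d[2]
def proj(m,X):
    p=np.array(m["R"])@X+m["t"]; return np.array([m["fx"]*p[0]/p[2]+m["cx"],m["fy"]*p[1]/p[2]+m["cy"]])
def tool():
    from scipy.spatial.transform import Rotation as Q
    o=robot.get_obs(); return o,Q.from_quat(o["tool_rot"]).as_matrix()
E
python3 - <<'E'
from h import *
m=robot.camera_model("top");im=cv2.imread("pics/top0.png");g=im.max(2)
def big(mask):
    c,_=cv2.findContours(mask,cv2.RETR_EXTERNAL,cv2.CHAIN_APPROX_NONE);return max(c,key=cv2.contourArea)
k=np.zeros_like(g);k[140:265,270:340]=(g[140:265,270:340]>140)*255
k=cv2.morphologyEx(k,cv2.MORPH_CLOSE,np.ones((9,9)))
r=cv2.minAreaRect(big(k));b=cv2.boxPoints(r);print(r)
W=np.array([ray(m,p,.012) for p in b]);print(W.round(4),[np.linalg.norm(W[i]-W[i-1]).round(4) for i in range(4)])
k=np.zeros_like(g);k[225:260,412:448]=(g[225:260,412:448]>150)*255
c=big(k);print("sensor px",cv2.minEnclosingCircle(c),cv2.contourArea(c));print(g[228:258:2,414:448:2])
(p,_)=cv2.minEnclosingCircle(c);print(ray(m,p,.045),ray(m,p,.04))
m2=robot.camera_model("side");s=cv2.imread("pics/side0.png");print("side pred",proj(m2,ray(m,p,.045)))
cv2.imwrite("pics/c0.png",np.hstack([cv2.resize(im[140:270,262:345],None,fx=4.5,fy=4.5,interpolation=2),cv2.resize(im[140:270,390:475],None,fx=4.5,fy=4.5,interpolation=2)]))
E
```

```text
((308.13690185546875, 202.53538513183594), (54.804378509521484, 102.56407165527344), 3.1798300743103027)
[[ 0.4551  0.036   0.012 ]
 [ 0.7016  0.0178  0.012 ]
 [ 0.691  -0.1139  0.012 ]
 [ 0.4457 -0.0942  0.012 ]] [np.float64(0.1305), np.float64(0.2472), np.float64(0.1322), np.float64(0.2461)]
sensor px ((430.1666564941406, 242.1666717529297), 10.865447044372559) 329.5
[[121 119 120 120 123 125 125 121 122 126 119 122 119 122 123 116 118]
 [119 118 119 122 119 116 118 116 119 118 122 121 124 121 123 120 120]
 [118 116 115 104  98 115 147 156 162 156 149 126 116 117 121 119 116]
 [118 112  92  89 125 170 177 180 179 180 177 163 131 120 121 120 117]
 [116 103  83 112 172 183 174 167 165 171 177 177 164 128 115 116 114]
 [110  89  93 147 182 177 165 172 176 177 175 177 175 148 117 113 113]
 [110  83  98 164 183 166 177 182 179 176 177 179 183 168 123 117 111]
 [102  82  98 165 183 163 178 183 182 179 177 172 181 174 123 119 109]
 [105  85  89 163 182 162 176 180 181 177 177 171 179 173 125 114 114]
 [113  90  84 148 179 167 161 173 175 177 172 177 181 159 121 117 115]
 [114  96  70 114 171 181 171 165 166 166 168 176 175 133 115 115 115]
 [119 103  77  80 124 173 182 181 177 178 177 171 143 121 117 115 116]
 [121 117  92  77  81 118 149 167 174 175 156 136 118 115 117 119 117]
 [121 119 116 103  89  92  95 102 119 125 119 117 116 122 119 119 120]
 [122 121 123 120 123 124 120 116 117 118 121 116 121 121 120 119 119]]
[ 0.47367309 -0.3152374   0.045     ] [ 0.4735225  -0.31672861  0.04      ]
side pred [377.87368377 150.09232794]
```

View pics/c0.png

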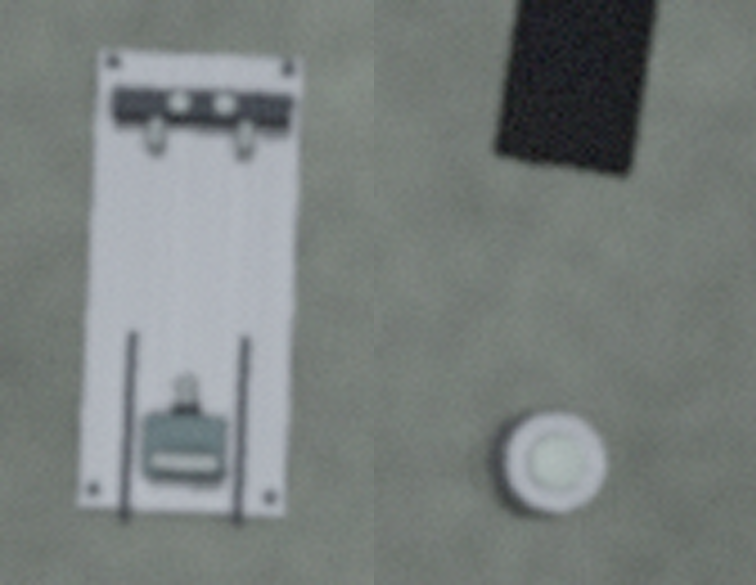

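The crop is the nest and sensor at 4.5×. Plate corners are (100,50), (302,58), (284,516) and (78,506), stop tips at (156,155) and (243,158), the nose tip at (187,373) and the tab top at (185,462). The mask's fitted rectangle came out too wide, so I'm using these corners instead.

Run:
```python
from h import *
m=robot.camera_model("top")
P=lambda x,y,z:ray(m,(262+x/4.5-.4,140+y/4.5-.4),z)
c=[P(*p,.012) for p in((100,50),(302,58),(284,516),(78,506))]
print(np.round(c,4),[np.linalg.norm(c[i]-c[i-1]).round(4) for i in range(4)])
f=(c[0]+c[1])/2;b=(c[2]+c[3])/2;u=f-b;yaw=np.arctan2(u[1],u[0]);ux=np.array([np.cos(yaw),np.sin(yaw),0]);uy=np.array([-ux[1],ux[0],0])
s=[P(*p,.012) for p in((113,62),(289,68),(93,489),(269,497))];v=s[0]+s[1]-s[2]-s[3];print("yaw",np.degrees(yaw),"screws",np.degrees(np.arctan2(v[1],v[0])))
fl=(b+130/245*u);fl[2]=.012;print("floor",fl)
for n,p,z in(("stopL",(156,155),.028),("stopR",(243,158),.028),("nose",(187,373),.028),("tab",(185,462),.073)):
    q=P(*p,z);print(n,q.round(4),"nest mm",round((q-fl)@ux*1e3,1),round((q-fl)@uy*1e3,1))
o,R=tool();print(R.round(3));print("toolY yaw",np.degrees(np.arctan2(R[1,1],R[0,1])))
S=np.array([.4735,-.3167,.15]);print("to sensor, tool mm",(R.T@(S-o["position"])*1e3).round(1))
```

```text
[[ 0.6994  0.0174  0.012 ]
 [ 0.6925 -0.0908  0.012 ]
 [ 0.4484 -0.0754  0.012 ]
 [ 0.4555  0.0336  0.012 ]] [np.float64(0.2445), np.float64(0.1084), np.float64(0.2446), np.float64(0.1092)]
yaw -3.702801982762383 screws -3.8708458489477766
floor [ 0.58139816 -0.02931955  0.012     ]
stopL [ 0.6399 -0.0116  0.028 ] nest mm 57.2 21.5
stopR [ 0.6372 -0.0574  0.028 ] nest mm 57.5 -24.4
nose [ 0.5246 -0.0255  0.028 ] nest mm -56.9 0.1
tab [ 0.4793 -0.023   0.073 ] nest mm -102.3 -0.3
[[-0.001  0.399  0.917]
 [-0.002  0.917 -0.399]
 [-1.    -0.002 -0.   ]]
toolY yaw 66.46262622280896
to sensor, tool mm [  72.9 -725.5  560.7]
```

Plate size checks out (245 × 109 mm), and nose and tab are on the centre line as they should be. Moving toward the sensor by way of larger x.

Call:
carry_out --commands '[[[1, 0, 0, 40, -6.6], [1, 0, 0, 40, -6.6], [1, 0, 0, 40, -6.6], [1, 0, -40, 10, 0], [1, 0, -40, 10, 0], [1, 0, -40, 10, 0], [1, 0, -40, 10, 0], [1, 0, -40, 0, 0]]]' --force 15

```text
time: 0.77
position: [0.3999, 0.3383, 0.2154]
tool_rot: [0.012, 0.708, -0.012, 0.706]
ft_force: [1.2, -0.6, 0.3]
grip_width: 0.087
```

Call:
carry_out --commands '[[[1, 0, -40, 0, 0], [1, 0, -40, 0, 0], [1, 0, -40, 0, 0], [1, 0, -40, 0, 0], [1, 0, -40, 0, 0], [1, 0, -40, 0, 0], [1, 0, -40, 0, 0], [1, 0, -40, 0, 0]]]'

```text
time: 1.43
position: [0.3847, 0.0053, 0.2141]
tool_rot: [0.01, 0.708, -0.011, 0.706]
ft_force: [0.7, 0.0, 0.0]
grip_width: 0.0868
```

```bash
cat >> h.py <<'E'
YAW=np.radians(-3.8); FL=np.array([.5814,-.0293,.012]); UX=np.array([np.cos(YAW),np.sin(YAW),0]);UY=np.array([-UX[1],UX[0],0])
def go(S):
    o,R=tool();p=o["position"]
    print("t",round(o["time"],2),"pos",p.round(4),"nest mm",round((p-FL)@UX*1e3,1),round((p-FL)@UY*1e3,1),"f",o["ft_force"].round(2),"w",round(o["grip_width"],4))
    y=np.degrees(np.arctan2(R[1,1],R[0,1]));print("yaw err",(y-np.degrees(YAW)-90+180)%360-180,"tilt",R[:,0].round(4),"shift tool mm",(R.T@(np.array(S)-p)*1e3).round(1))
E
python3 -c "
from h import *
go([.4735,-.3167,.15])"
```

```text
t 1.43 pos [0.3847 0.0053 0.2141] nest mm -198.6 21.4 f [0.69 0.   0.04] w 0.0868
yaw err 2.0690925680474095 tilt [-0.0038 -0.0011 -1.    ] shift tool mm [  64.2 -319.    98.7]
```

Call:
carry_out --commands '[[[1, 0, -38, 13, 2], [1, 0, -38, 12, 0], [1, 0, -38, 12, 0], [1, 0, -38, 12, 0], [1, 8, -38, 12, 0], [1, 8, -38, 12, 0], [1, 8, -38, 12, 0], [1, 8, -38, 12, 0]]]'

```text
time: 2.1
position: [0.4562, -0.3157, 0.1817]
tool_rot: [0.026, 0.709, -0.026, 0.705]
ft_force: [1.6, 0.2, 0.4]
grip_width: 0.0869
```

Run:
```python
from h import *
go([.4735,-.3167,.07])
m=robot.camera_model("wrist");print(m, proj(m,np.array([.4735,-.3167,.045])))
cv2.imwrite("pics/w1.png",robot.camera("wrist")[:,:,::-1])
```

```text
t 2.1 pos [ 0.4562 -0.3157  0.1817] nest mm -106.0 -294.0 f [1.61 0.22 0.37] w 0.0869
yaw err -0.3849276041142389 tilt [-5.3e-03  4.0e-04 -1.0e+00] shift tool mm [111.6   0.2  17.9]
{'fx': 293.3427598626849, 'fy': 293.3427598626849, 'cx': 278.7191426772322, 'cy': 209.9543789077336, 'R': array([[ 0.0737686 ,  0.99727466, -0.00119974],
       [ 0.95632448, -0.07039821,  0.28370333],
       [ 0.28284568, -0.02207573, -0.95891135]]), 't': array([ 0.2812402 , -0.48141232,  0.21719411])} [278.97876478 215.97942143]
```

View pics/w1.png

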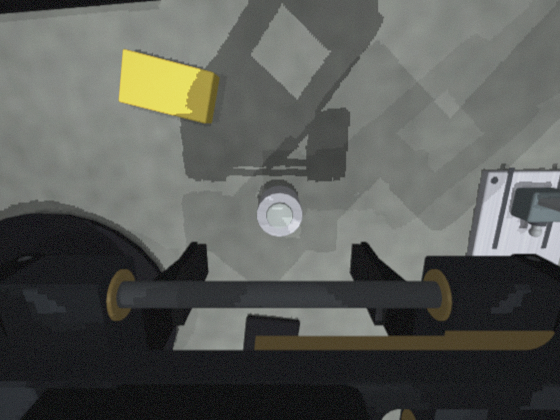

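The wrist view puts the sensor's top at (279,214) against a predicted (279,216), so the position agrees to about 1 mm. Descending.

Call:
carry_out --commands '[[[1, 30, 0, 9, 0], [1, 30, 0, 8, 0], [1, 30, 0, 0, 0], [1, 20, 0, 0, 0], [1, 20, 0, 0, 0], [1, 15, 0, 0, 0], [1, 10, 0, 0, 0], [1, 0, 0, 0, 0]]]'

```text
time: 2.82
position: [0.4794, -0.3356, 0.0193]
tool_rot: [0.026, 0.705, -0.035, 0.708]
ft_force: [-1.2, -1.9, -0.6]
grip_width: 0.087
```

```bash
python3 -c "
from h import *
go([.4735,-.3167,.010])"
```

```text
t 2.82 pos [ 0.4794 -0.3356  0.0193] nest mm -81.5 -312.4 f [-1.18 -1.85 -0.56] w 0.087
yaw err -1.1670315525074102 tilt [ 0.0046 -0.0122 -0.9999] shift tool mm [ 9.  18.5 -7.6]
```

The tool coasted 19 mm past in y, so the left finger is grazing the sensor's side. Centring, then looking before I grip.

Call:
carry_out --commands '[[[1, 0, 5, -2, 0], [1, 0, 5, -2, 0], [1, 0, 4, -2, 0], [1, 0, 3, -1, -1], [1, 0, 0, 0, 0], [1, 0, 0, 0, 0]]]'

```text
time: 3.32
position: [0.4734, -0.3155, 0.0209]
tool_rot: [0.019, 0.705, -0.028, 0.709]
ft_force: [0.5, 0.0, 0.2]
grip_width: 0.0871
```

Run:
```python
from h import *
go([.4735,-.3167,.010])
cv2.imwrite("pics/t2.png",cv2.resize(robot.camera("side")[90:220,300:460,::-1],None,fx=4,fy=4,interpolation=2))
```

```text
t 3.32 pos [ 0.4734 -0.3155  0.0209] nest mm -88.8 -292.7 f [0.52 0.04 0.2 ] w 0.0871
yaw err 0.00361041643657245 tilt [ 0.0052 -0.0131 -0.9999] shift tool mm [11.  -1.1  0.1]
```

View pics/t2.png

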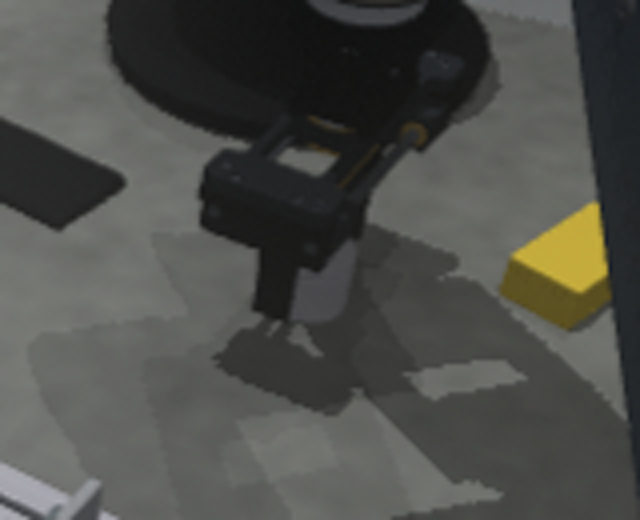

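The side view shows the sensor upright between the fingers, at about (325,280) in the crop. Lowering and gripping.

Call:
carry_out --commands '[[[1, 5, 0, 0, 0], [1, 5, -1, 0, 0], [1, 0, 0, 0, 0], [0.4, 0, 0, 0, 0], [0.4, 0, 0, 0, 0], [0.4, 0, 0, 0, 0], [0.4, 0, 0, 0, 0], [0.4, 0, 0, 0, 0]]]' --force 15

```text
time: 4.03
position: [0.4742, -0.3183, 0.0102]
tool_rot: [0.019, 0.704, -0.029, 0.709]
ft_force: [-0.7, -0.6, 0.5]
grip_width: 0.0616
```

Call:
carry_out --commands '[[[0.4, 0, 0, 0, 0], [0.4, 0, 0, 0, 0], [0.4, 0, 0, 0, 0]]]'

```text
time: 4.28
position: [0.4742, -0.3183, 0.0103]
tool_rot: [0.019, 0.704, -0.029, 0.709]
ft_force: [-0.0, -0.4, -0.5]
grip_width: 0.0501
```

Gripped at 50 mm. Lifting.

Call:
carry_out --commands '[[[0.4, 0, 0, 0, 0], [0.4, -8, 0, 0, 0], [0.4, -15, 0, 0, 0], [0.4, -20, 0, 0, 0], [0.4, -15, 0, 0, 0], [0.4, -8, 0, 0, 0], [0.4, 0, 0, 0, 0], [0.4, 0, 0, 0, 0]]]'

```text
time: 4.95
position: [0.4717, -0.3151, 0.0786]
tool_rot: [0.02, 0.706, -0.027, 0.708]
ft_force: [0.8, 0.4, -1.8]
grip_width: 0.0494
```

```bash
python3 -c "
from h import *
go(FL+.012*UX+np.array([0,0,.05]))"
```

```text
t 4.95 pos [ 0.4717 -0.3151  0.0786] nest mm -90.5 -292.4 f [ 0.81  0.44 -1.78] w 0.0494
yaw err -0.042280955151028365 tilt [ 0.0021 -0.01   -0.9999] shift tool mm [ 14.  292.7 102.3]
```

Call:
carry_out --commands '[[[0.4, -2, 12, 10, 0], [0.4, 0, 25, 20, 0], [0.4, 0, 35, 25, 0], [0.4, 0, 35, 20, 0], [0.4, 0, 35, 10, 0], [0.4, 0, 30, 5, 0], [0.4, 0, 25, 0, 0], [0.4, 0, 20, 0, 0]]]'

```text
time: 5.62
position: [0.5798, -0.1022, 0.0718]
tool_rot: [0.025, 0.707, -0.031, 0.706]
ft_force: [0.4, 0.0, -1.9]
grip_width: 0.0493
```

Call:
carry_out --commands '[[[0.4, 0, 15, 0, 0], [0.4, 0, 10, 0, 0], [0.4, 0, 0, 0, 0], [0.4, 0, 0, 0, 0]]]'

```text
time: 5.95
position: [0.5788, -0.0695, 0.0673]
tool_rot: [0.023, 0.71, -0.028, 0.703]
ft_force: [-0.2, -1.4, -2.0]
grip_width: 0.0497
```

```bash
python3 -c "
from h import *
go(FL+.012*UX+np.array([0,0,.05]))"
```

```text
t 5.95 pos [ 0.5788 -0.0695  0.0673] nest mm 0.1 -40.3 f [-0.19 -1.41 -1.98] w 0.0497
yaw err -0.30407563526893 tilt [-0.0099 -0.0059 -0.9999] shift tool mm [ 4.9 40.4 11.7]
```

Call:
carry_out --commands '[[[0.4, 0, 10, 4, 0], [0.4, 0, 12, 4, 0], [0.4, 0, 10, 4, 0], [0.4, 0, 6, 0, 0], [0.4, 0, 2, 0, 0], [0.4, 0, 0, 0, 0], [0.4, 0, 0, 0, 0]]]'

```text
time: 6.53
position: [0.5962, -0.0305, 0.0663]
tool_rot: [0.024, 0.71, -0.029, 0.704]
ft_force: [-0.7, 0.7, -2.9]
grip_width: 0.0499
```

Run:
```python
from h import *
go(FL+.012*UX+np.array([0,0,.02]))
im=np.hstack([cv2.resize(robot.camera("side")[140:290,195:355,::-1],None,fx=2.5,fy=2.5),cv2.resize(robot.camera("top")[140:265,240:400,::-1],None,fx=2.5,fy=3,interpolation=2)])
cv2.imwrite("pics/p3.png",im)
```

```text
t 6.53 pos [ 0.5962 -0.0305  0.0663] nest mm 14.8 -0.2 f [-0.69  0.7  -2.93] w 0.0499
yaw err -0.572928950329981 tilt [-0.009  -0.0067 -0.9999] shift tool mm [34.3  0.4 -2.5]
```

View pics/p3.png

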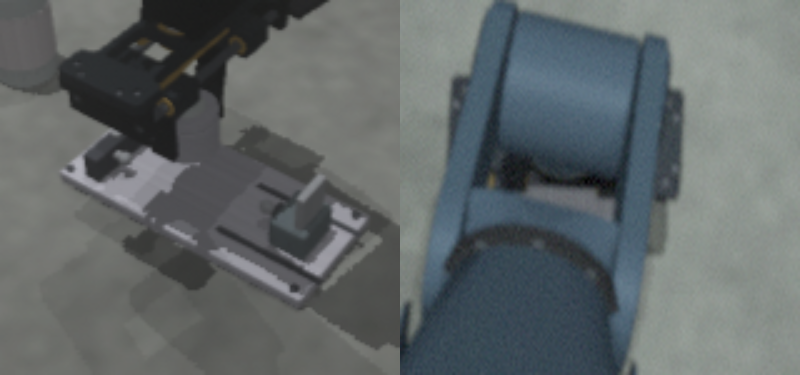

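The side view shows the sensor held upright above the open plate, at (197,125) in the left half. The stops are clear ahead and the clamp behind. Lowering gently.

Call:
carry_out --commands '[[[0.4, 8, 0, -1, -0.5], [0.4, 10, 0, -1, 0], [0.4, 8, 0, -1, 0], [0.4, 5, 0, 0, 0], [0.4, 3, 0, 0, 0], [0.4, 1, 0, 0, 0], [0.4, 0, 0, 0, 0]]]'

```text
time: 7.22
position: [0.591, -0.0323, 0.0264]
tool_rot: [0.022, 0.711, -0.027, 0.703]
ft_force: [0.9, -0.4, -2.0]
grip_width: 0.0496
```

```bash
python3 -c "
from h import *
go(FL+.012*UX+np.array([0,0,.0103]))"
```

```text
t 7.22 pos [ 0.591  -0.0323  0.0264] nest mm 9.8 -2.3 f [ 0.88 -0.38 -2.  ] w 0.0496
yaw err -0.17850673379848558 tilt [-0.0118 -0.0064 -0.9999] shift tool mm [4.  2.4 2.3]
```

Call:
carry_out --commands '[[[0.4, 1, 1, 1, 0], [0.4, 0.5, 1, 1, 0], [0.4, 0.5, 0, 0, 0], [0.4, 0.5, 0, 0, 0], [0.4, 0.5, 0, 0, 0], [0.4, 0, 0, 0, 0]]]'

```text
time: 7.72
position: [0.5945, -0.0304, 0.0238]
tool_rot: [0.022, 0.71, -0.027, 0.703]
ft_force: [-0.3, 0.1, -1.8]
grip_width: 0.0497
```

```bash
python3 -c "
from h import *
go(FL+.012*UX+np.array([0,0,.0103]))"
```

```text
t 7.72 pos [ 0.5945 -0.0304  0.0238] nest mm 13.1 -0.2 f [-0.29  0.06 -1.79] w 0.0497
yaw err -0.17026093188377445 tilt [-0.0095 -0.0069 -0.9999] shift tool mm [ 1.6  0.2 -1.1]
```

Call:
carry_out --commands '[[[0.4, 0.7, 0, 0, 0], [0.4, 0.7, 0, 0, 0], [0.4, 0.5, 0, 0, 0], [0.4, 0, 0, 0, 0], [0.4, 0, 0, 0, 0]]]'

```text
time: 8.13
position: [0.595, -0.0305, 0.0227]
tool_rot: [0.022, 0.709, -0.027, 0.704]
ft_force: [-0.6, 1.0, -3.3]
grip_width: 0.0496
```

Call:
carry_out --commands '[[[0.4, 0.6, 0, 0, 0], [0.4, 0.6, 0, 0, 0], [0.4, 0.3, 0, 0, 0], [0.4, 0, 0, 0, 0]]]'

```text
time: 8.47
position: [0.5957, -0.0306, 0.0223]
tool_rot: [0.022, 0.709, -0.027, 0.705]
ft_force: [-0.2, 0.4, -0.8]
grip_width: 0.0495
```

Call:
carry_out --commands '[[[0.4, 0, 0, 0, 0]]]'

```text
time: 8.55
position: [0.5957, -0.0307, 0.0223]
tool_rot: [0.022, 0.709, -0.027, 0.705]
ft_force: [-0.7, 0.7, -0.2]
grip_width: 0.0495
```

Contact: the wrist is unloading at the expected height. One more small settle, then release.

Call:
carry_out --commands '[[[0.4, 0.3, 0, 0, 0], [0.4, 0, 0, 0, 0], [0.6, 0, 0, 0, 0], [0.72, 0, 0, 0, 0], [0.72, 0, 0, 0, 0], [0.72, 0, 0, 0, 0], [0.72, 0, 0, 0, 0], [0.72, 0, 0, 0, 0]]]'

```text
time: 9.22
position: [0.5963, -0.0309, 0.0219]
tool_rot: [0.022, 0.708, -0.027, 0.705]
ft_force: [-0.2, 0.1, -0.3]
grip_width: 0.0624
```

Call:
carry_out --commands '[[[0.8, -8, 0, 0, 0], [0.8, -15, 0, 0, 0], [0.8, -20, 0, 0, 0], [0.8, -20, 0, 0, 0], [0.8, -10, 0, -10, 0], [0.2, 0, 0, -20, 0], [0, 0, 0, -15, 0], [0, 0, 0, 0, 0]]]'

```text
time: 9.88
position: [0.552, -0.0273, 0.1019]
tool_rot: [0.021, 0.707, -0.028, 0.706]
ft_force: [-0.8, 0.6, 0.1]
grip_width: 0.0569
```

Run:
```python
from h import *
go(FL-.034*UX+np.array([0,0,.012]))
cv2.imwrite("pics/p4.png",np.hstack([cv2.resize(robot.camera("wrist")[:,:,::-1],(400,300)),cv2.resize(robot.camera("side")[140:290,195:355,::-1],(400,300))]))
```

```text
t 9.88 pos [ 0.552  -0.0273  0.1019] nest mm -29.5 0.0 f [-0.75  0.58  0.06] w 0.0569
yaw err -0.15269421509418635 tilt [-0.0016 -0.0089 -1.    ] shift tool mm [77.9  0.7 -4.5]
```

View pics/p4.png

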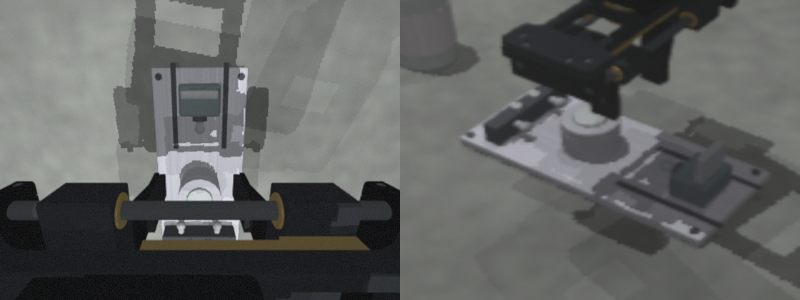

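The views show the sensor standing upright on the plate, clear of the stops. In the wrist half it is at (198,185), in the side half at (590,135). Next I shut the fingers and lower them between nose and sensor.

Call:
carry_out --commands '[[[0, 0, 0, -2, 0], [0, 0, 0, -2, 0], [0, 0, 0, 0, 0], [0, 0, 0, 0, 0], [0, 0, 0, 0, 0], [0, 0, 0, 0, 0], [0, 0, 0, 0, 0]]]'

```text
time: 10.57
position: [0.5558, -0.0287, 0.1012]
tool_rot: [0.021, 0.704, -0.028, 0.709]
ft_force: [-0.3, 0.3, -0.4]
grip_width: 0.0042
```

```bash
python3 -c "
from h import *
go(FL-.034*UX+np.array([0,0,.012]))"
```

```text
t 10.57 pos [ 0.5558 -0.0287  0.1012] nest mm -25.6 -1.1 f [-0.26  0.34 -0.42] w 0.0042
yaw err -0.1711747962077652 tilt [ 0.0068 -0.0106 -0.9999] shift tool mm [77.2  1.9 -9. ]
```

Call:
carry_out --commands '[[[0, 0, 1, -5, 0], [0, 2, 1, -5, 0], [0, 5, 0, -2, 0], [0, 8, 0, 0, 0], [0, 8, 0, 0, 0], [0, 4, 0, 0, 0], [0, 0, 0, 0, 0], [0, 0, 0, 0, 0]]]'

```text
time: 11.23
position: [0.5418, -0.0256, 0.0702]
tool_rot: [0.021, 0.705, -0.028, 0.708]
ft_force: [0.9, 0.6, 0.7]
grip_width: 0.0003
```

```bash
python3 -c "
from h import *
go(FL-.034*UX+np.array([0,0,.012]))"
```

```text
t 11.23 pos [ 0.5418 -0.0256  0.0702] nest mm -39.8 1.1 f [0.85 0.6  0.73] w 0.0003
yaw err -0.16796774876468135 tilt [ 0.0043 -0.01   -0.9999] shift tool mm [46.3 -0.6  5.6]
```

Call:
carry_out --commands '[[[0, 8, 0, 2, 0], [0, 10, -0.5, 2, 0], [0, 10, 0, 1, 0], [0, 8, 0, 0, 0], [0, 5, 0, 0, 0], [0, 2, 0, 0, 0], [0, 0, 0, 0, 0], [0, 0, 0, 0, 0]]]'

```text
time: 11.9
position: [0.548, -0.0273, 0.0214]
tool_rot: [0.021, 0.705, -0.028, 0.708]
ft_force: [-0.9, -0.4, 0.3]
grip_width: 0.0009
```

```bash
python3 -c "
from h import *
go(FL-.021*UX+np.array([0,0,.012]))"
```

```text
t 11.9 pos [ 0.548  -0.0273  0.0214] nest mm -33.5 -0.2 f [-0.87 -0.42  0.27] w 0.0009
yaw err -0.17806521822342347 tilt [ 0.0037 -0.0099 -0.9999] shift tool mm [-2.5  0.2 12.5]
```

Call:
carry_out --commands '[[[0, -0.5, 0, 3, 0], [0, 0, 0, 4, 0], [0, 0, 0, 4, 0], [0, 0, 0, 3, 0], [0, 0, 0, 3, 0], [0, 0, 0, 2, 0], [0, 0, 0, 2, 0], [0, 0, 0, 0, 0]]]'

```text
time: 12.57
position: [0.5724, -0.029, 0.0239]
tool_rot: [0.021, 0.704, -0.028, 0.709]
ft_force: [0.6, -0.7, -0.4]
grip_width: 0.0004
```

```bash
python3 -c "
from h import *
go(FL-.004*UX+np.array([0,0,.012]))"
```

```text
t 12.57 pos [ 0.5724 -0.029   0.0239] nest mm -9.0 -0.3 f [ 0.59 -0.65 -0.42] w 0.0004
yaw err -0.1655011021788937 tilt [ 0.0069 -0.0107 -0.9999] shift tool mm [-0.1  0.3  5. ]
```

Call:
carry_out --commands '[[[0, 0.1, 0, 1, 0], [0, 0.1, 0, 1, 0], [0, 0.1, 0, 1, 0], [0, 0.1, 0, 1, 0], [0, 0.1, 0, 1, 0], [0, 0.1, 0, 1, 0]]]'

```text
time: 13.07
position: [0.5778, -0.0292, 0.0232]
tool_rot: [0.021, 0.705, -0.028, 0.709]
ft_force: [-0.5, 0.3, -0.0]
grip_width: 0.0003
```

Call:
carry_out --commands '[[[0, 0.1, 0, 1, 0], [0, 0.1, 0, 1, 0], [0, 0.1, 0, 1, 0], [0, 0, 0, 0.8, 0]]]'

```text
time: 13.4
position: [0.5819, -0.0295, 0.0228]
tool_rot: [0.021, 0.705, -0.028, 0.708]
ft_force: [-0.8, 0.3, 0.6]
grip_width: -0.0
```

Call:
carry_out --commands '[[[0, 0, 0, 1, 0], [0, 0, 0, 1, 0], [0, 0, 0, 1, 0], [0, 0, 0, 0.8, 0]]]'

```text
time: 13.73
position: [0.5861, -0.0298, 0.0228]
tool_rot: [0.021, 0.705, -0.028, 0.708]
ft_force: [-0.5, -0.5, 0.2]
grip_width: 0.0003
```

Call:
carry_out --commands '[[[0, 0, 0, 0.8, 0], [0, 0, 0, 0.8, 0], [0, 0, 0, 0.8, 0]]]'

```text
time: 13.98
position: [0.5887, -0.0299, 0.0228]
tool_rot: [0.021, 0.705, -0.028, 0.708]
ft_force: [0.2, -0.5, -0.5]
grip_width: 0.0005
```

Call:
carry_out --commands '[[[0, 0, 0, 0.7, 0], [0, 0, 0, 0.7, 0]]]'

```text
time: 14.15
position: [0.5903, -0.0301, 0.0228]
tool_rot: [0.021, 0.705, -0.028, 0.708]
ft_force: [0.1, 0.1, -0.0]
grip_width: 0.0008
```

Call:
carry_out --commands '[[[0, 0, 0, 0.7, 0], [0, 0, 0, 0.7, 0]]]'

```text
time: 14.32
position: [0.5912, -0.0302, 0.0227]
tool_rot: [0.021, 0.705, -0.028, 0.708]
ft_force: [-1.1, -0.4, 0.1]
grip_width: 0.0003
```

Call:
carry_out --commands '[[[0, 0, 0, 0.7, 0], [0, 0, 0, 0.7, 0]]]'

```text
time: 14.48
position: [0.5917, -0.0303, 0.0225]
tool_rot: [0.021, 0.706, -0.028, 0.707]
ft_force: [-1.1, 0.4, 0.7]
grip_width: 0.0007
```

Call:
carry_out --commands '[[[0, 0, 0, 1, 0], [0, 0, 0, 1, 0]]]'

```text
time: 14.65
position: [0.5921, -0.0303, 0.0223]
tool_rot: [0.021, 0.708, -0.028, 0.706]
ft_force: [-3.6, -0.9, 1.5]
grip_width: 0.0002
```

Call:
carry_out --commands '[[[0, 0, 0, 1, 0], [0, 0, 0, 1, 0]]]'

```text
time: 14.82
position: [0.5921, -0.0302, 0.0219]
tool_rot: [0.021, 0.709, -0.027, 0.704]
ft_force: [-4.2, -0.9, 2.0]
grip_width: 0.0004
```

```bash
python3 -c "
from h import *
go(FL+.010*UX+np.array([0,0,.012]))"
```

```text
t 14.82 pos [ 0.5921 -0.0302  0.0219] nest mm 10.7 -0.2 f [-4.21 -0.85  1.97] w 0.0004
yaw err -0.12618702240487778 tilt [-0.0077 -0.0088 -0.9999] shift tool mm [-2.1  0.2 -0.7]
```

Contact on the stops, about 4 N. Holding this light push for over a second, with a slight sideways dither first so the sensor settles on both.

Call:
carry_out --commands '[[[0, -0.2, 0.5, 0.8, 0], [0, -0.2, 0.5, 0.8, 0], [0, -0.2, -0.5, 0.8, 0], [0, -0.1, -0.5, 0.8, 0]]]'

```text
time: 15.15
position: [0.592, -0.0298, 0.0218]
tool_rot: [0.021, 0.712, -0.027, 0.701]
ft_force: [-5.6, 0.3, 1.6]
grip_width: 0.0003
```

Call:
carry_out --commands '[[[0, -0.1, 0, 0.8, 0], [0, -0.1, 0, 0.8, 0], [0, -0.1, 0, 0.8, 0]]]'

```text
time: 15.4
position: [0.5919, -0.0296, 0.0218]
tool_rot: [0.021, 0.714, -0.027, 0.699]
ft_force: [-5.2, -1.0, 2.6]
grip_width: 0.0005
```

```bash
python3 -c "
from h import *
go(FL+.010*UX+np.array([0,0,.012]))
cv2.imwrite('pics/p5.png',cv2.resize(robot.camera('side')[140:290,195:355,::-1],(720,600)if 0 else (640,600),interpolation=2))"
```

```text
t 15.4 pos [ 0.5919 -0.0296  0.0218] nest mm 10.5 0.4 f [-5.17 -0.95  2.64] w 0.0005
yaw err -0.08559514249361655 tilt [-0.0212 -0.0068 -0.9998] shift tool mm [-2.2 -0.4 -0.6]
```

View pics/p5.png

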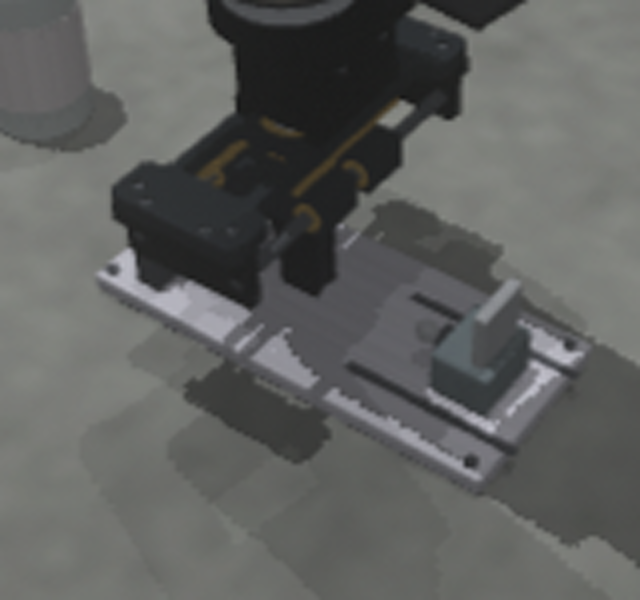

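The side view shows the shut fingers behind the sensor, which is hidden by the gripper body, and the clamp untouched at (480,350). Continuing the hold a little longer, slightly lighter.

Call:
carry_out --commands '[[[0, 0, 0, 0.6, 0], [0, 0, 0, 0.6, 0], [0, 0, 0, 0.6, 0]]]'

```text
time: 15.7
position: [0.5918, -0.0296, 0.0218]
tool_rot: [0.021, 0.716, -0.026, 0.698]
ft_force: [-6.0, -0.9, 2.0]
grip_width: 0.0004
```

Call:
carry_out --commands '[[[0, 0, 0, 0.6, 0], [0, 0, 0, 0.6, 0], [0, 0, 0, 0.6, 0]]]'

```text
time: 15.95
position: [0.5917, -0.0296, 0.0217]
tool_rot: [0.021, 0.717, -0.026, 0.696]
ft_force: [-5.6, -0.3, 2.3]
grip_width: 0.0002
```

Held about 1.2 s at 4–6 N. Backing off and rising.

Call:
carry_out --commands '[[[0, 0, 0, -2, 0], [0, 0, 0, -5, 0], [0, 0, 0, -8, 0], [0, 0, 0, -5, 0], [0, -5, 0, 0, 0], [0, -15, 0, 0, 0], [0, -25, 0, 0, 0], [0, -25, 0, 0, 0]]]'

```text
time: 16.62
position: [0.5758, -0.0277, 0.0914]
tool_rot: [0.022, 0.714, -0.026, 0.699]
ft_force: [0.4, -0.3, -0.6]
grip_width: 0.0004
```

Call:
carry_out --commands '[[[0, -15, 0, -5, 0], [0, 0, 0, -20, 0], [0, 0, 0, -30, 0], [0, 0, 0, -30, 0], [0, 0, 0, -20, 0], [0, 0, 0, -8, 0], [0, 0, 0, 0, 0], [0, 0, 0, 0, 0]]]'

```text
time: 17.28
position: [0.4712, -0.0216, 0.1188]
tool_rot: [0.02, 0.702, -0.029, 0.712]
ft_force: [0.7, 0.2, -0.1]
grip_width: 0.0004
```

```bash
python3 -c "
from h import *
go(FL-.135*UX+np.array([0,0,.036]))
cv2.imwrite('pics/p6.png',np.hstack([cv2.resize(robot.camera('side')[140:290,195:355,::-1],(400,400),interpolation=2),cv2.resize(robot.camera('top')[140:265,240:365,::-1],(400,400),interpolation=2)]))"
```

```text
t 17.28 pos [ 0.4712 -0.0216  0.1188] nest mm -110.4 0.4 f [ 0.65  0.19 -0.15] w 0.0004
yaw err -0.13393340790190678 tilt [ 0.0136 -0.0131 -0.9998] shift tool mm [ 70.4   0.4 -25.6]
```

View pics/p6.png

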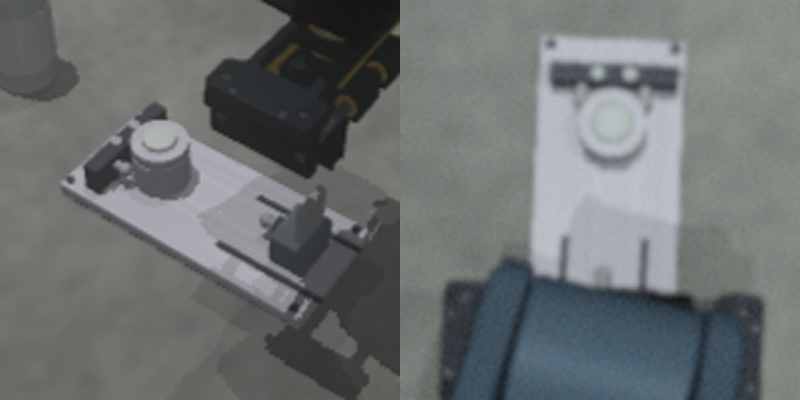

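The sensor stands upright, symmetric between both stops: ring centre at (610,122), stops at (580,95) and (647,98) in the right half. Going behind the tab.

Call:
carry_out --commands '[[[0, 0, 0, -6, 0], [0, 0, 0, -8, 0], [0, 0, 0, -5, 0], [0, 0, 0, -2, 0], [0, 0, 0, 0, 0], [0, 0, 0, 0, 0]]]'

```text
time: 17.88
position: [0.4535, -0.0212, 0.1177]
tool_rot: [0.019, 0.7, -0.029, 0.713]
ft_force: [-0.1, -0.3, -0.4]
grip_width: 0.0001
```

```bash
python3 -c "
from h import *
go(FL-.132*UX+np.array([0,0,.036]))"
```

```text
t 17.88 pos [ 0.4535 -0.0212  0.1177] nest mm -128.2 -0.4 f [-0.12 -0.28 -0.43] w 0.0001
yaw err -0.11171094286987682 tilt [ 0.0179 -0.0142 -0.9997] shift tool mm [69.6  1.3 -5.1]
```

Call:
carry_out --commands '[[[0, 8, 0, -2, 0], [0, 15, 0, -2, 0], [0, 15, 1, -1, 0], [0, 12, 0, 0, 0], [0, 8, 0, 0, 0], [0, 3, 0, 0, 0], [0, 0, 0, 0, 0], [0, 0, 0, 0, 0]]]'

```text
time: 18.55
position: [0.4536, -0.0219, 0.0552]
tool_rot: [0.019, 0.698, -0.03, 0.716]
ft_force: [0.2, 0.3, 0.7]
grip_width: 0.0002
```

```bash
python3 -c "
from h import *
go(FL-.118*UX+np.array([0,0,.036]))"
```

```text
t 18.55 pos [ 0.4536 -0.0219  0.0552] nest mm -128.0 -1.1 f [0.16 0.3  0.67] w 0.0002
yaw err -0.11860471249849525 tilt [ 0.0251 -0.0163 -0.9996] shift tool mm [7.4 1.2 9.8]
```

Call:
carry_out --commands '[[[0, 4, 1, 2, 0], [0, 1, 0, 3, 0], [0, 0, 0, 2, 0], [0, 0, 0, 2, 0], [0, 0, 0, 2, 0], [0, 0, 0, 2, 0]]]'

```text
time: 19.05
position: [0.4643, -0.0214, 0.0514]
tool_rot: [0.018, 0.7, -0.029, 0.713]
ft_force: [-3.4, -1.5, 0.6]
grip_width: 0.0007
```

```bash
python3 -c "
from h import *
go(FL-.039*UX+np.array([0,0,.038]))"
```

```text
t 19.05 pos [ 0.4643 -0.0214  0.0514] nest mm -117.3 0.1 f [-3.45 -1.45  0.63] w 0.0007
yaw err -0.023555303304419795 tilt [ 0.0179 -0.0156 -0.9997] shift tool mm [ 2.9 -0.1 78.3]
```

In contact with the tab. Sliding the clamp.

Call:
carry_out --commands '[[[0, 0, 0, 4, 0], [0, 0, 0, 4, 0], [0, 0, 0, 4, 0], [0, 0, 0, 4, 0], [0, 0, 0, 4, 0], [0, 0, 0, 4, 0]]]'

```text
time: 19.55
position: [0.4692, -0.0199, 0.0504]
tool_rot: [0.019, 0.715, -0.026, 0.698]
ft_force: [-6.9, -2.1, 2.2]
grip_width: 0.0007
```

```bash
python3 -c "
from h import *
go(FL-.039*UX+np.array([0,0,.038]))"
```

```text
t 19.55 pos [ 0.4692 -0.0199  0.0504] nest mm -112.6 1.9 f [-6.9  -2.12  2.22] w 0.0007
yaw err 0.19765557648173626 tilt [-0.0243 -0.0087 -0.9997] shift tool mm [-1.3 -2.2 73.6]
```

Call:
carry_out --commands '[[[0, -0.5, -1, 12, 0], [0, 0, -1, 12, 0], [0, 0, 0, 12, 0]]]'

```text
time: 19.8
position: [0.4909, -0.0207, 0.0493]
tool_rot: [0.021, 0.726, -0.023, 0.687]
ft_force: [-7.4, -1.3, 2.8]
grip_width: 0.0004
```

```bash
python3 -c "
from h import *
go(FL-.039*UX+np.array([0,0,.038]))"
```

```text
t 19.8 pos [ 0.4909 -0.0207  0.0493] nest mm -90.8 2.6 f [-7.44 -1.29  2.76] w 0.0004
yaw err 0.25041679552953156 tilt [-0.0547 -0.0019 -0.9985] shift tool mm [-3.5 -2.8 51.7]
```

Call:
carry_out --commands '[[[0, -1.2, -2, 12, 0], [0, -1, -1, 12, 0], [0, -1, 0, 12, 0]]]'

```text
time: 20.05
position: [0.5146, -0.0221, 0.0493]
tool_rot: [0.023, 0.736, -0.021, 0.676]
ft_force: [-7.0, -3.0, 2.5]
grip_width: 0.0002
```

```bash
python3 -c "
from h import *
go(FL-.039*UX+np.array([0,0,.038]))"
```

```text
t 20.05 pos [ 0.5146 -0.0221  0.0493] nest mm -67.1 2.7 f [-7.05 -2.99  2.48] w 0.0002
yaw err 0.292189581870673 tilt [-0.0838  0.0053 -0.9965] shift tool mm [-3.1 -2.9 27.9]
```

Tilt has built up under load and the clamp is about 52 mm forward. Backing off a little to straighten the tool before the final approach.

Call:
carry_out --commands '[[[0, 0, -2, -8, 0], [0, 1, -1, -30, 0], [0, 1, 0, -30, 0], [0, 0, 0, -10, 0], [0, 0, 0, 0, 0], [0, 0, 0, 0, 0]]]'

```text
time: 20.55
position: [0.4393, -0.0212, 0.0543]
tool_rot: [0.022, 0.731, -0.022, 0.682]
ft_force: [-0.6, -0.0, 0.6]
grip_width: 0.0002
```

```bash
python3 -c "
from h import *
go(FL-.075*UX+np.array([0,0,.038]))"
```

```text
t 20.55 pos [ 0.4393 -0.0212  0.0543] nest mm -142.3 -1.4 f [-0.61 -0.05  0.61] w 0.0002
yaw err 0.26725714428488345 tilt [-0.0684  0.0026 -0.9977] shift tool mm [-0.3  1.  67.4]
```

Call:
carry_out --commands '[[[0, -1, 1, 10, 0], [0, -1, 0, 16, 0], [0, -1, 0, 14, 0], [0, -0.5, 0, 8, 0], [0, -0.3, 0, 4, 0], [0, 0, 0, 2, 0], [0, 0, 0, 2, 0]]]'

```text
time: 21.13
position: [0.5112, -0.0255, 0.0558]
tool_rot: [0.021, 0.724, -0.023, 0.689]
ft_force: [-0.2, -0.3, -1.4]
grip_width: 0.0003
```

```bash
python3 -c "
from h import *
go(FL-.070*UX+np.array([0,0,.038]))"
```

```text
t 21.13 pos [ 0.5112 -0.0255  0.0558] nest mm -70.3 -0.9 f [-0.18 -0.34 -1.43] w 0.0003
yaw err 0.2432055326547129 tilt [-5.040e-02 -9.000e-04 -9.987e-01] shift tool mm [5.8 0.9 0.6]
```

Call:
carry_out --commands '[[[0, 3, 1, 2, 0], [0, 1, 0, 3, 0], [0, -0.5, 0, 10, 0], [0, -0.5, 0, 10, 0]]]'

```text
time: 21.47
position: [0.5276, -0.0246, 0.0502]
tool_rot: [0.021, 0.731, -0.022, 0.681]
ft_force: [-6.4, -0.3, 4.5]
grip_width: 0.0004
```

```bash
python3 -c "
from h import *
go(FL-.039*UX+np.array([0,0,.038]))
cv2.imwrite('pics/p7.png',np.hstack([cv2.resize(robot.camera('side')[140:290,195:355,::-1],(400,400),interpolation=2),cv2.resize(robot.camera('top')[140:265,240:365,::-1],(400,400),interpolation=2)]))"
```

```text
t 21.47 pos [ 0.5276 -0.0246  0.0502] nest mm -54.0 1.1 f [-6.37 -0.29  4.47] w 0.0004
yaw err 0.3337267305219598 tilt [-0.0704  0.0017 -0.9975] shift tool mm [-0.8 -1.2 15. ]
```

View pics/p7.png

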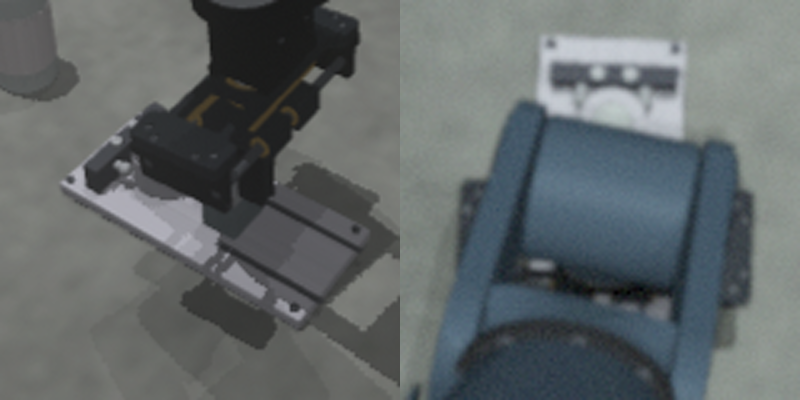

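The views show the clamp well forward and still short of the sensor, which is still between the stops at (612,100). By my numbers about 14 mm remain to nose contact. That's the tenth picture. Going slowly now.

Call:
carry_out --commands '[[[0, -0.5, -1, 8, 0], [0, -0.5, 0, 6, 0]]]'

```text
time: 21.73
position: [0.5352, -0.0249, 0.0493]
tool_rot: [0.022, 0.736, -0.02, 0.677]
ft_force: [-5.6, -2.8, 4.5]
grip_width: 0.0007
```

Call:
carry_out --commands '[[[0, -0.4, 0, 4, 0]]]'

```text
time: 21.82
position: [0.5359, -0.0247, 0.0491]
tool_rot: [0.022, 0.738, -0.02, 0.674]
ft_force: [-6.4, -0.8, 4.5]
grip_width: 0.0006
```

Call:
carry_out --commands '[[[0, -0.4, 0, 4, 0]]]'

```text
time: 21.9
position: [0.5363, -0.0246, 0.049]
tool_rot: [0.022, 0.741, -0.02, 0.671]
ft_force: [-5.4, -0.5, 4.8]
grip_width: 0.0002
```

Call:
carry_out --commands '[[[0, -1.5, 0, 7, 0], [0, -1, 0, 6, 0]]]'

```text
time: 22.07
position: [0.5407, -0.0249, 0.0492]
tool_rot: [0.022, 0.747, -0.019, 0.664]
ft_force: [-7.0, -2.7, 4.7]
grip_width: 0.0003
```

```bash
python3 -c "
from h import *
go(FL-.039*UX+np.array([0,0,.038]))"
```

```text
t 22.07 pos [ 0.5407 -0.0249  0.0492] nest mm -40.9 1.7 f [-6.98 -2.67  4.65] w 0.0003
yaw err 0.5038853071055769 tilt [-0.1165  0.0074 -0.9932] shift tool mm [-1.1 -1.7  1.7]
```

Call:
carry_out --commands '[[[0, -1, -1, 6, 0]]]'

```text
time: 22.15
position: [0.5418, -0.0251, 0.0492]
tool_rot: [0.022, 0.751, -0.018, 0.66]
ft_force: [-7.9, 3.6, 7.2]
grip_width: 0.0005
```

Call:
carry_out --commands '[[[0, -1, 0, 6, 0]]]'

```text
time: 22.23
position: [0.5425, -0.0249, 0.0494]
tool_rot: [0.022, 0.754, -0.017, 0.656]
ft_force: [-9.9, -2.8, 8.1]
grip_width: 0.0005
```

The push is 9.9 N and rose as a 1.2 N/mm spring would, so the nose is pressed in about 3 mm. That is in the target range, so I stop and back off.

Call:
carry_out --commands '[[[0, -1, 0, -5, 0], [0, -2, 0, -10, 0], [0, -2, 0, -20, 0], [0, -5, 0, -20, 0], [0, -15, 0, -15, 0], [0, -25, 0, -10, 0], [0, -30, 0, -10, 0], [0, -20, 0, 0, 0]]]'

```text
time: 22.9
position: [0.4577, -0.0191, 0.1598]
tool_rot: [0.024, 0.755, -0.017, 0.655]
ft_force: [0.3, -0.6, -0.7]
grip_width: 0.0007
```

Call:
carry_out --commands '[[[0, -15, 0, -20, 0], [0, -10, 0, -20, 0], [0, 0, 0, -5, 0], [0, 0, 0, 0, 0], [0, 0, 0, 0, 0]]]'

```text
time: 23.32
position: [0.4184, -0.0172, 0.1965]
tool_rot: [0.023, 0.748, -0.019, 0.663]
ft_force: [0.0, 0.3, -0.0]
grip_width: 0.0003
```

```bash
python3 -c "
from h import *
go(FL)
cv2.imwrite('pics/p8.png',np.hstack([cv2.resize(robot.camera('side')[140:290,195:355,::-1],(400,400),interpolation=2),cv2.resize(robot.camera('top')[140:265,240:365,::-1],(400,400),interpolation=2)]))"
```

```text
t 23.32 pos [ 0.4184 -0.0172  0.1965] nest mm -163.5 1.2 f [ 0.04  0.29 -0.02] w 0.0003
yaw err 0.40324554119715117 tilt [-0.1196  0.0099 -0.9928] shift tool mm [163.5  -2.9 184.4]
```

View pics/p8.png

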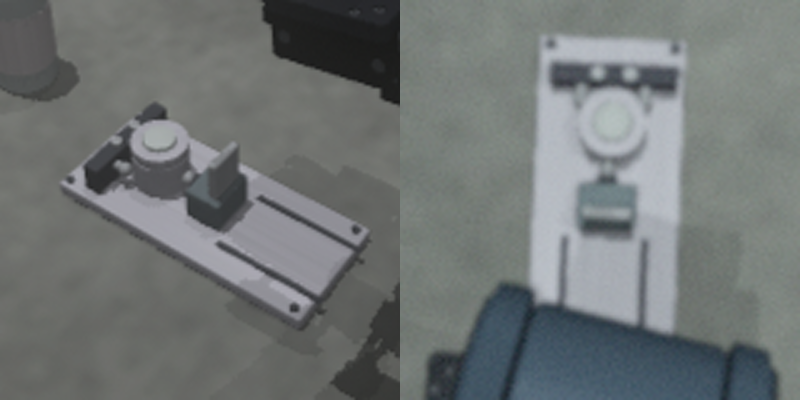

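The sensor is upright between both stops, with its ring centre at (611,122) against (610,122) before clamping. The clamp nose is against its back at (607,163). I'll check the clamp's position numerically and hand in if it is consistent.

```bash
python3 -c "
from h import *
m=robot.camera_model('top')
for n,p,z in(('tab',(607,213),.073),('sensor',(611,122),.057)):
    q=ray(m,(240+(p[0]-400)/3.2-.3,140+p[1]/3.2-.3),z)-FL;print(n,(q@UX*1e3).round(1),(q@UY*1e3).round(1))
print(robot.hand_in())"
```

```text
tab -21.1 -0.6
sensor 45.6 -0.7
the job is handed in; nothing more can be done
None
```

The sensor is loaded in the nest and clamped, and the job was handed in at about 23 s of the 72 s allowed.

- **Placing:** I set the sensor down softly about 14 mm ahead of nest_floor, clear of the stops. I then nudged it with shut fingers until it met the stops.
- **Seating push:** I held it there for about 1.2 s at 4–6 N on the wrist sensor. The pictures show it sitting symmetrically between the two stops. I could not read the force on each stop separately.
- **Clamp:** I pushed it forward by its tab, about 81 mm of slide measured from the top camera. The last push was 9.9 N and rose as the nose's spring should, so the nose is pressed in about 3 mm.

**Last checks:**
- The sensor is upright at 45.6 mm along the centre line and −0.7 mm across it. It did not move visibly during clamping.
- The camera puts the tab at −21.1 mm, which gives a press-in of about 3 to 3.5 mm. That agrees with the force, though the camera is only good to about 2 mm.
- The gripper was well clear, with no force on the wrist.

**What went less well:**
- A finger grazed the sensor with about 2 N during the first descent, and it stayed upright on the bench.
- The tool tilted up to about 8° while pushing the clamp, so it also pressed down on the tab with up to 8 N.
- I viewed 11 pictures, one over the budget.

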